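Index the wheel hub to its next stud

ROBOT

A 7-joint arm with a two-finger parallel gripper is mounted at the origin on the work surface. World frame = base frame: x ahead of the robot, y to its left, z up, the work surface at z = 0. Lengths are in m, angles in rad, forces in N, time in s.
With the tool pointing down it reaches from about 0.425 to 0.875 m from the base axis. Payload 4.7 kg.
Tool frame: the origin (TCP) lies on the centre line of the jaws, within the pads' length; the fingertips stand 14 mm ahead of it and the grasp point (between the pads) lies 5 mm behind it; z points along the fingers, x is the direction in which the jaws open and shut, and the axes are right-handed (so a half turn about z gives the same grasp; the last joint's range is limited). The gripper opens to 87 mm and grips with 3 to 60 N. Pads are 19 mm wide; open, the fingers measure 117 mm over their backs; the gripper's body (75 mm by 190 mm) begins 51 mm behind the grasp point.
Start: joints at [0.014, 0.321, -0.07, 1.45, 0.023, 1.371, -0.057], TCP at [0.65, -0, 0.237] pointing down, gripper open.
Joint ranges: [-2.86, 2.86], [-0.3, 2.09], [-1.38, 1.24], [0.06, 2.45], [-1.56, 4.7], [0.09, 2.05], [-2.69, 2.69]. Speed limits (rad/s): [2.57, 2.57, 3.14, 3.14, 3.14, 3.14, 3.14].

INTERFACE

Orientations are given as a rotation vector (axis times angle).
In Python, from bench import ctrl gives the robot as it stands.
- The arm moves only by the tool drive_tool, never from a script. Its argument "rows" is a list that holds one entry, the list of rows, each a list of 5 numbers: the shift along the tool's x, y, z scaled (see below), then the turn about the tool's z scaled (see below), then the closure in counts, from 0 (fully open) to 255 (shut). In form: [[[dx, dy, dz, spin, jaw], ...]]. A call has 1 to 20 rows; each row is the pose to reach, as a shift and turn from the pose commanded when the call began, along the tool's axes at that moment, turning the shorter way round; what a row does not reach only later rows make up. The controller multiplies each number of a shift by 300 mm and each number of a turn by pi rad. A row lasts 1/8 s, in which the tool goes at most 62.5 mm and 10.7 degrees, less where a joint would pass 70% of its speed; a pose out of reach is approached as far as the arm can. A call with a number of a shift or a turn outside -1 to 1 is refused whole. A call with a gripper value outside its range is refused whole. The fingers move at their own pace and stop on an object; "grip_force" is the grip in N (left out, the last holds). Time passes only in rows, so rows that repeat a pose let the fingers close. It gives the time, the measured TCP pose, the force and the opening at its end, in the units of the state.
- ctrl.get_state(): the state, without advancing time (a new reading comes with each control period).
- ctrl.get_image(name): name is "scene" or "side" or "wrist"; returns a dict with "img" (400x640x3 uint8, blue, green, red), "camera_matrix" (3x3 intrinsics, pixels), "R" (3x3) and "t" (3): a world point X has camera coordinates R X + t. Camera axes: x right, y down, z forward; pixel columns grow to the right and rows downward; lengths in m; the calibration is good to about 2 mm. A picture is of the moment at which its call begins. There is no depth.
- ctrl.close_job(): hands the job in, once; it reports no verdict.
The state is a dict: "time": time; "joint_positions": joint angles; "qd": joint speeds; "joint_torque": joint torques, N m; "position": TCP position; "tool_rot": TCP orientation; "ft_force": force on the tool from outside, world axes, zero at the start; "torque": the same for the moment, N m; "grip_width": opening from 0.0 (shut) to 1.0 (fully open).
Only numpy, scipy, OpenCV 4.12 (cv2) and the standard library are available. Lean on these libraries where they do the work, as an engineer would, in place of code of your own. Each camera call takes 0.05 s, during which the arm holds its last target.

TASK

Press the plunger of the indexing fixture in with the fingertips, turn the plate clockwise (seen from above) while it is pressed, and let the plunger spring fully up in the very next hole, so that the next wheel stud stands under the dial gauge. Keep off the dial gauge, and leave the loose wheel nuts (one stands on the hub), the socket and the bearing ring where they are.

Things in the scene. Friction and masses are not known exactly. Their poses are not given: they have to be found in the camera images.
- fixture: indexing fixture: round steel base 390 mm wide, 16 mm thick, fixed to the bench. Origin at the centre of its underside, at bench height, on the upright axis about which the plate turns; z up, x points level towards the gauge's post. It carries the index ring, the turning plate and the gauge.
- index_ring: flat steel ring fixed round the turning plate, 280 mm inside, 344 mm outside, 12 mm thick, its top 52 mm above the bench, with five equal through slots (the holes) 72 degrees apart. Origin and axes are the fixture's.
- next_hole (a point): centre, at the ring's top face, of the next hole clockwise from the one that the plunger's pin starts in: 154 mm from the axis, 16 mm wide along the circumference.
- hub_top (a point): top of the wheel hub's boss on the plate's axis, 100 mm above the bench. The hub is bolted on the turning aluminium plate (276 mm wide, its top 54 mm above the bench): flange 140 mm wide, central boss 64 mm wide, five studs on a 114 mm circle, up to 94 mm above the bench.
- plunger_top (a point): centre of the top face of the plunger's flat round black head, 51 mm wide, 105 mm from the plate's axis; moves with the head. At rest 74 mm above the bench, 4 mm proud of the collar round it; at its stop 62 mm above the bench. It presses straight down; its locking pin rides 49 mm farther out on the same radius.
- collar_rim (a point): centre of the rim of the round aluminium collar round the plunger's head, fixed on the plate; 70 mm above the bench, 54 mm wide inside, 62 mm outside. A finger that presses the head down and moves round the axis carries head, collar and plate along, by friction or against the collar.
- plunger (a joint): how far the plunger is pressed in, m: 0 fully up with the pin in a hole, 0.012 at its stop. Spring, about 4 N at the top, 8 N at the stop. Until it is about 8 mm in, the plate is locked. Between holes the pin rides under the ring and keeps it about 8 mm in; it springs up only with the pin in a hole (round tip: it draws itself in from about 1 degree off).
- plate (a joint): angle of the turning plate, rad: 0 at the start, growing clockwise seen from above; the next hole clockwise is at 1.257 (72 degrees), the play in a hole about 0.013 either way. Friction about 0.2 Nm: it stays where it is left.
- gauge: dial gauge on a post on the base's rim, on the +x side of the fixture's frame: post 184 mm from the axis, 180 mm tall; an arm at 165 mm height reaches in to a dial 56 mm wide, 57 mm from the axis, its top 193 mm above the bench; its feeler stands over a stud. Origin and axes are the fixture's.
- nut_a: loose steel wheel nut, 25 mm wide, 22 mm tall, standing on the flat top of the hub's central boss, 100 mm above the bench, where it may ride round with the hub; origin at its underside; not part of the work
- nut_b: second loose steel wheel nut, the same size, on the bench beside the fixture; origin at its underside; not part of the work
- socket: loose steel wrench socket standing upright on the bench beside the fixture, 30 mm wide, 40 mm tall; origin at its underside; not part of the work
- bearing: loose steel bearing ring lying flat on the bench beside the fixture, 68 mm wide, 20 mm tall; origin at its underside; not part of the work

How it is judged:
By the outcome, as a careful person would: the job done as asked, in the order asked, and still so for the second after the job is handed in, with the robot touching nothing.
It also fails if it takes over 38 s, if anything falls off the work surface, if the arm or the gripper's body presses on something with over 40 N, if the wrist force passes 120 N, or if a joint passes its speed limit or range.

## Working session

There is one attempt and no reset: what is moved stays moved. The work goes in short steps, Python scripts to look and compute and a tool call to move; the robot and the scene stay as the last step left them, time stands still between calls to the robot, and variables do not carry over. Pictures are saved under pics/ and viewed, and the job is handed in when it is done.

Besides the shell and the picture viewer there is one more tool, called as name(argument=value, ...) on one line, values as JSON. drive_tool: Moves the arm, as the interface text tells. Its arguments: {"type":"object","properties":{"rows":{"type":"array"},"grip_force":{"type":"number"}},"required":["rows"]}

```bash
mkdir -p pics; ls; cat > h.py <<'E'
import sys; sys.path.insert(0,'.')
import numpy as np, cv2, pickle
from bench import ctrl
def snap(n,tag):
    d=ctrl.get_image(n); cv2.imwrite(f'pics/{tag}.png',d['img']); pickle.dump(d,open(f'pics/{tag}.pkl','wb')); return d
def load(tag): return pickle.load(open(f'pics/{tag}.pkl','rb'))
def ray(d,u,v,z):
    K=np.array(d['camera_matrix']);R=np.array(d['R']);t=np.array(d['t']).ravel()
    c=-R.T@t; w=R.T@np.linalg.inv(K)@np.array([u,v,1.]); return c+w*(z-c[2])/w[2]
def proj(d,X):
    K=np.array(d['camera_matrix']);R=np.array(d['R']);t=np.array(d['t']).ravel()
    p=K@(R@np.array(X)+t); return p[:2]/p[2]
E
python3 - <<'E'
from h import *
for n in ['scene','side','wrist']:
    d=snap(n,n+'0'); print(n,-np.array(d['R']).T@np.array(d['t']).ravel())
print(ctrl.get_state())
E
```

```text
pics
scene [ 1.20226251 -0.08811552  0.97179681]
side [0.3384128  0.83878019 0.59279044]
wrist [0.649265   0.06844415 0.38336356]
{'time': 0.15, 'joint_positions': array([ 0.01406594,  0.32163821, -0.07009336,  1.45141093,  0.02258034,
        1.37080953, -0.05690275]), 'qd': array([-1.47630723e-03, -1.69710306e-03, -1.34953178e-03, -2.91555354e-03,
        3.91477922e-05,  2.14006643e-04,  2.03949897e-03]), 'joint_torque': array([ 2.16972071e-04, -4.91794288e+01, -4.04079035e-01, -3.12878716e+01,
       -6.39387709e-02,  4.04033612e-02,  9.90178205e-05]), 'position': array([ 6.49590304e-01, -1.13579262e-05,  2.35714128e-01]), 'tool_rot': array([ 3.14152570e+00,  9.47116513e-05, -2.32151133e-03]), 'ft_force': array([-0.05244447,  0.23362065,  0.51864998]), 'torque': array([-0.02416297, -0.03802691,  0.0121783 ]), 'grip_width': 0.9977169008360349}
```

View pics/scene0.png

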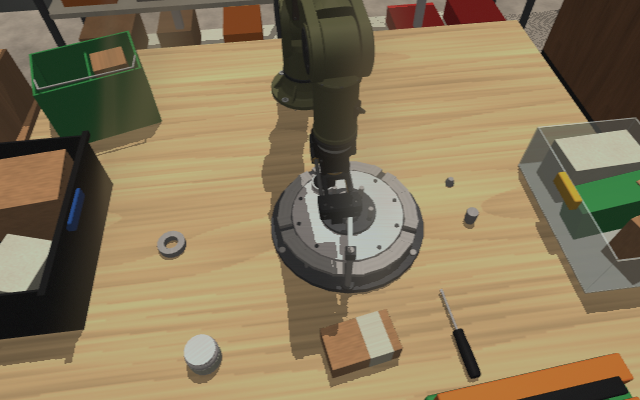

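View pics/side0.png

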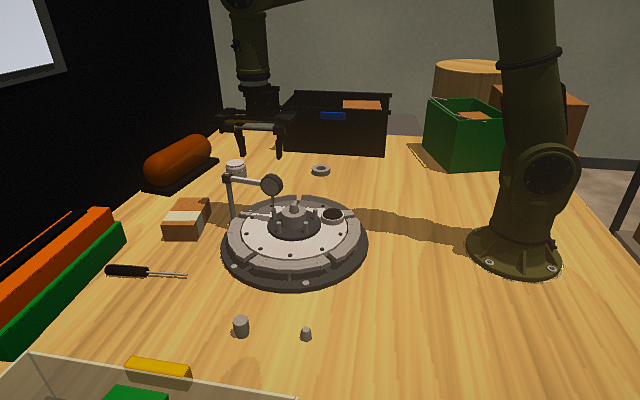

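View pics/wrist0.png

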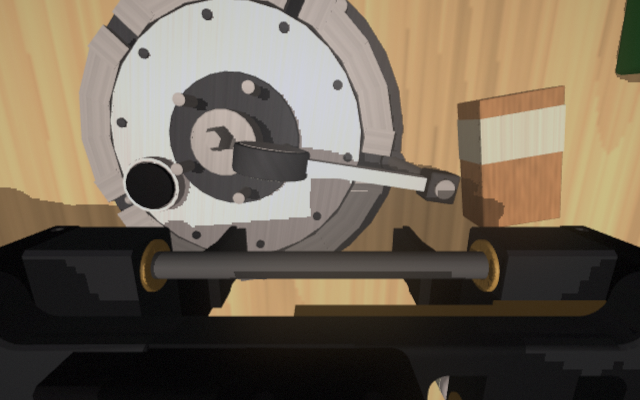

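```bash
python3 - <<'E'
from h import *
from scipy.optimize import least_squares
w=load('wrist0'); s=load('side0'); im=w['img']
def circ(P,r=None):
    P=np.array(P)
    f=lambda q: np.hypot(P[:,0]-q[0],P[:,1]-q[1])-(q[2])
    o=least_squares(f,[P[:,0].mean(),P[:,1].mean(),.1],loss='soft_l1',f_scale=.001); return o.x, np.abs(o.fun).mean()
# plate bright mask
g=im.min(axis=2); m=((g>170)).astype(np.uint8)
sat=im.max(2).astype(int)-im.min(2)
m=((g>150)&(sat<25)).astype(np.uint8)
cv2.imwrite('pics/m.png',m*255)
cs,_=cv2.findContours(m,cv2.RETR_EXTERNAL,cv2.CHAIN_APPROX_NONE)
c=max(cs,key=cv2.contourArea)[:,0]
P=[ray(w,u,v,.054)[:2] for u,v in c if v>2 and v<205]
print(len(P)); x,e=circ(P); print('plate',x,e)
P=np.array(P); k=abs(np.hypot(*(P-x[:2]).T)-x[2])<.004; print(k.sum()); x,e=circ(P[k]);print(x,e)
# head
d=((im.max(2)<45)).astype(np.uint8); d[:140]=0; d[225:]=0; d[:,:105]=0; d[:,190:]=0
cs,_=cv2.findContours(d,cv2.RETR_EXTERNAL,cv2.CHAIN_APPROX_NONE)
for c in cs:
  if cv2.contourArea(c)>500:
    x2,e2=circ([ray(w,u,v,.074)[:2] for u,v in c[:,0]]); print('head',x2,e2,cv2.contourArea(c), np.hypot(*(x2-x)[:2]))
print('post top',ray(w,443,189,.18), 'boss nut',ray(w,218,138,.122))
for u,v in [(450,182),(472,215)]: print(ray(load('scene0'),u,v,0.01))
for u,v in [(306,338),(241,330)]: print(ray(s,u,v,0.01))
z=cv2.resize(im[0:230,60:480],None,fx=1.9,fy=1.9);cv2.imwrite('pics/z.png',z)
E
```

```text
1277
plate [0.56067022 0.07196559 0.11799409] 0.03098352116704794
180
[0.5598445  0.07089226 0.11838301] 0.0019183817879161816
head [0.46488458 0.00257631 0.02491969] 0.0004305809707579744 1621.5 0.11698057988793241
post top [0.73680327 0.02264844 0.18      ] boss nut [0.55964195 0.05543298 0.122     ]
[0.46483216 0.35166292 0.01      ]
[0.57912418 0.37546254 0.01      ]
[0.45828761 0.36416811 0.01      ]
[0.58828533 0.36773594 0.01      ]
```

View pics/m.png

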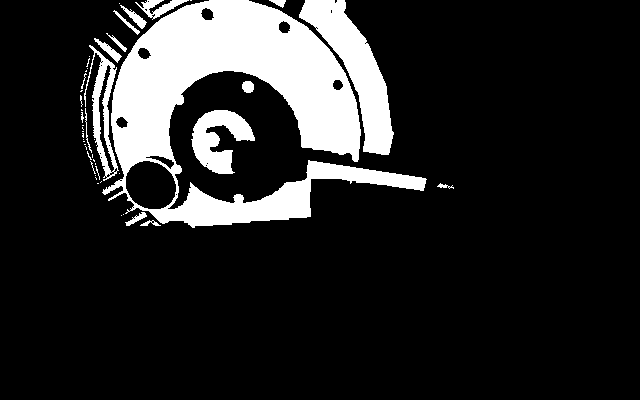

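View pics/z.png

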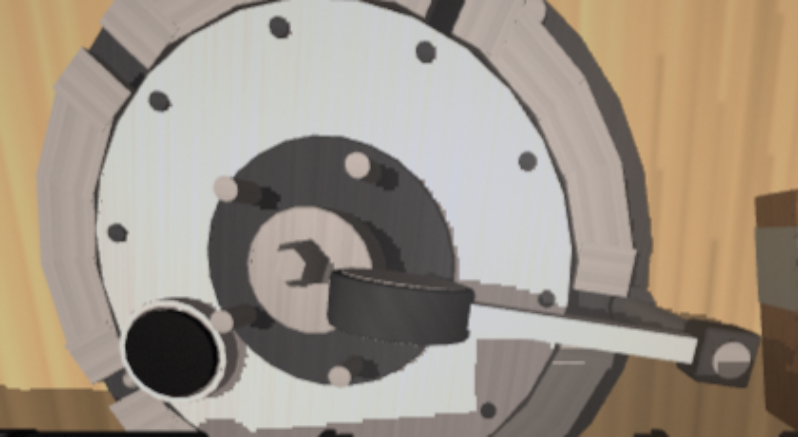

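```bash
python3 - <<'E'
from h import *
from scipy.optimize import least_squares
w=load('wrist0')
def fit(Z,z,r=None):
    P=np.array([ray(w,60+u/1.9,v/1.9,z)[:2] for u,v in Z])
    f=lambda q: np.hypot(P[:,0]-q[0],P[:,1]-q[1])-(q[2] if r is None else r)
    o=least_squares(f,[.56,.06,.1]); print(z,o.x.round(4),(o.fun*1e3).round(1)); return o.x
fit([(226,188),(357,165),(222,321),(339,377)],.094)
fit([(226,188),(357,165),(222,321),(339,377)],.094,.057)
fit([(97,222),(470,33),(540,110),(570,215),(570,290),(150,75)],.054)
fit([(279,27),(426,51),(528,160),(159,101),(117,233),(488,410),(546,299)],.054)
fit([(248,260),(313,333),(310,207),(275,216),(260,300),(280,322)],.1)
print(ray(w,60+732/1.9,358/1.9,.18))
d=w['img'];
# slots
for u,v in [(117,55),(443,10),(117,385)]: print(ray(w,60+u/1.9,v/1.9,.052))
E
```

```text
0.094 [0.5568 0.0497 0.0569] [ 0.1 -0.1 -0.1  0.1]
0.094 [0.5568 0.0497 0.1   ] [ 0.  -0.1 -0.1 -0. ]
0.054 [0.5593 0.0562 0.1365] [ 2.   1.2  1.7 -1.6 -0.4 -2.8]
0.054 [0.5564 0.05   0.1252] [-0.3  0.1  0.4 -0.1  0.2  0.  -0.3]
0.1 [0.5571 0.0497 0.0312] [ 0.4  0.1  0.  -0.2 -0.5  0.1]
[0.73836726 0.02307068 0.18      ]
[0.44710863 0.16074263 0.052     ]
[0.6223324  0.18165139 0.052     ]
[ 0.41514899 -0.0226342   0.052     ]
```

drive_tool(rows=[[[-0.1,0,0,-0.05,255],[-0.2,0,0,-0.1,255],[-0.3,0,0,-0.15,255],[-0.4,0,0,-0.2,255],[-0.5,0,0,-0.25,255],[-0.58,-0.005,0,-0.3,255],[-0.62,-0.007,0,-0.35,255],[-0.62,-0.007,0,-0.4,255],[-0.62,-0.007,0.05,-0.45,255],[-0.62,-0.007,0.1,-0.5,255],[-0.62,-0.007,0.15,-0.55,255],[-0.62,-0.007,0.2,-0.6,255],[-0.62,-0.007,0.25,-0.65,255],[-0.62,-0.007,0.3,-0.65,255],[-0.62,-0.007,0.35,-0.65,255],[-0.62,-0.007,0.35,-0.65,255]]])

```text
time: 2.15
position: [0.463, 0.002, 0.1302]
tool_rot: [-1.642, -2.676, 0.002]
ft_force: [-0.3, 0.3, 0.5]
grip_width: 0.009
```

```bash
python3 - <<'E'
from h import *
from scipy.spatial.transform import Rotation as Ro
s=snap('side','side1');w=snap('wrist','wrist1');c=snap('scene','scene1')
st=ctrl.get_state();print(st['time'],st['position'],Ro.from_rotvec(st['tool_rot']).as_matrix().round(3),st['ft_force'],st['grip_width'],st['joint_positions'])
a=s['img'][130:300,200:420]; b=c['img'][120:300,240:460]
cv2.imwrite('pics/z1.png',np.vstack([cv2.resize(a,(660,300)),cv2.resize(b,(660,300))]))
E
```

```text
2.3 [0.46444462 0.00210203 0.13203002] [[-0.453  0.891  0.001]
 [ 0.891  0.453 -0.   ]
 [-0.     0.001 -1.   ]] [-0.35889373  0.16075079  0.18983763] 0.002865195383266095 [ 0.0674684   0.01502577 -0.12996691  2.02181848  0.00225356  1.10398264
  1.97795105]
```

View pics/z1.png

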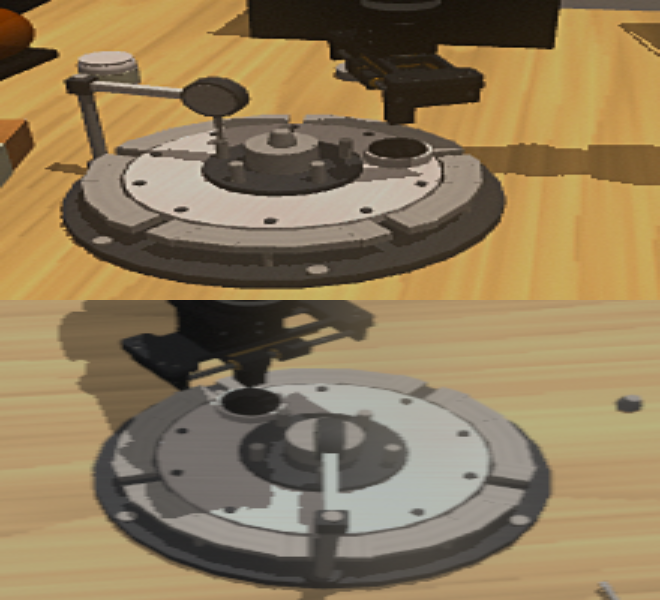

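View pics/wrist1.png

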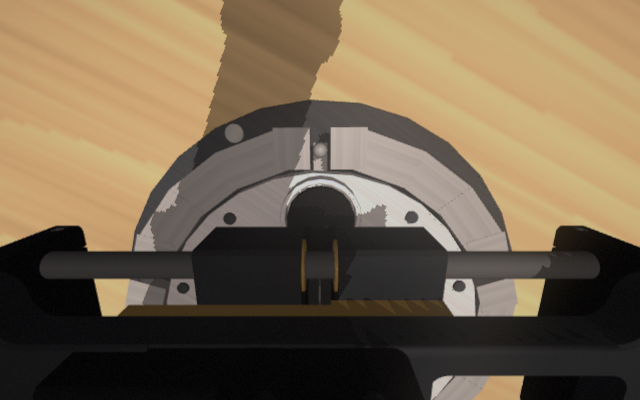

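drive_tool(rows=[[[0,0,0.06,0,255],[0,0,0.11,0,255],[0,0,0.14,0,255],[0,0,0.155,0,255],[0,0,0.165,0,255],[0,0,0.175,0,255],[0,0,0.18,0,255],[0,0,0.18,0,255]]])

```text
time: 3.3
position: [0.4639, 0.0021, 0.0782]
tool_rot: [-1.641, -2.678, 0.0]
ft_force: [-3.3, 0.2, 6.3]
grip_width: 0.007
```

```bash
python3 - <<'E'
from h import *
w1=load('wrist1'); p=ray(w1,320,150,.052)[:2]-[.5567,.0498]; print('pin',np.hypot(*p),np.degrees(np.arctan2(p[1],p[0])))
q=ray(w1,320,190,.07)
w=snap('wrist','wrist2')
for i in range(4):
  st=ctrl.get_state();print(st['time'],st['position'],st['ft_force'])
cv2.imwrite('pics/z2.png',cv2.resize(w['img'][90:260,200:440],None,fx=3,fy=3))
E
```

```text
pin 0.15519218225030762 -152.87125403087649
3.35 [0.46394426 0.00204342 0.078253  ] [-3.20423091 -0.08705543  6.99380057]
3.35 [0.46394426 0.00204342 0.078253  ] [-3.20423091 -0.08705543  6.99380057]
3.35 [0.46394426 0.00204342 0.078253  ] [-3.20423091 -0.08705543  6.99380057]
3.35 [0.46394426 0.00204342 0.078253  ] [-3.20423091 -0.08705543  6.99380057]
```

View pics/z2.png

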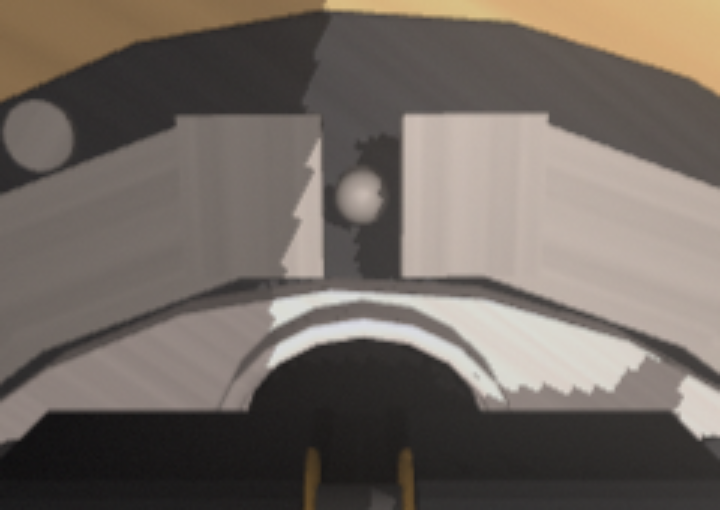

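drive_tool(rows=[[[0,0,0.005,0,255],[0,0,0.006,0,255],[0.012,0,0.006,0.011,255],[0.024,0.001,0.006,0.022,255],[0.036,0.002,0.006,0.033,255],[0.0485,0.0034,0.006,0.0444,255],[0.0485,0.0034,0.006,0.0444,255]]])

```text
time: 4.22
position: [0.4585, 0.0149, 0.0767]
tool_rot: [1.824, 2.556, -0.001]
ft_force: [-2.5, -1.1, 6.6]
grip_width: 0.007
```

```bash
python3 - <<'E'
from h import *
w=snap('wrist','wrist3')
st=ctrl.get_state();print(st['time'],st['position'],st['ft_force'],st['tool_rot'])
cv2.imwrite('pics/z3.png',cv2.resize(w['img'][90:260,200:440],None,fx=3,fy=3))
E
```

```text
4.275 [0.45855141 0.01494517 0.07669854] [-3.20570197 -1.38959852  7.23215912] [ 1.82400075e+00  2.55667910e+00 -6.39480145e-04]
```

View pics/z3.png

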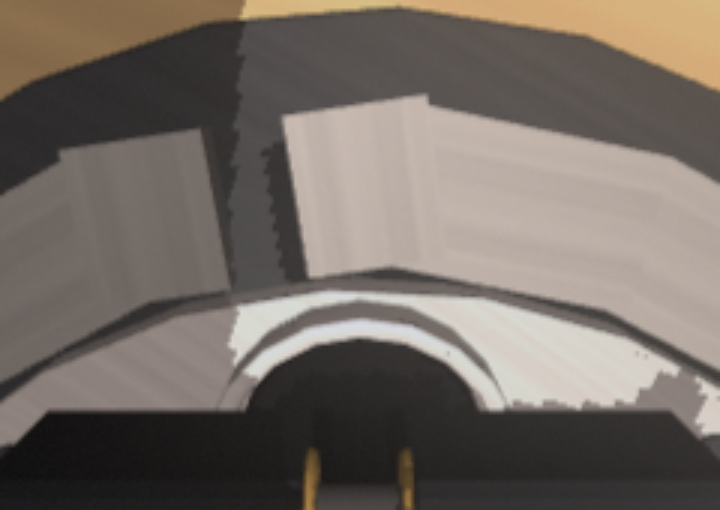

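```bash
python3 -c "
import numpy as np
print([[round(.1045*np.sin(a)/.3,4),round(.1045*(1-np.cos(a))/.3,4),0,round(a/np.pi,4),255] for a in np.radians(range(4,65,4))])"
```

```text
[[np.float64(0.0243), np.float64(0.0008), 0, np.float64(0.0222), 255], [np.float64(0.0485), np.float64(0.0034), 0, np.float64(0.0444), 255], [np.float64(0.0724), np.float64(0.0076), 0, np.float64(0.0667), 255], [np.float64(0.096), np.float64(0.0135), 0, np.float64(0.0889), 255], [np.float64(0.1191), np.float64(0.021), 0, np.float64(0.1111), 255], [np.float64(0.1417), np.float64(0.0301), 0, np.float64(0.1333), 255], [np.float64(0.1635), np.float64(0.0408), 0, np.float64(0.1556), 255], [np.float64(0.1846), np.float64(0.0529), 0, np.float64(0.1778), 255], [np.float64(0.2047), np.float64(0.0665), 0, np.float64(0.2), 255], [np.float64(0.2239), np.float64(0.0815), 0, np.float64(0.2222), 255], [np.float64(0.242), np.float64(0.0978), 0, np.float64(0.2444), 255], [np.float64(0.2589), np.float64(0.1153), 0, np.float64(0.2667), 255], [np.float64(0.2745), np.float64(0.1339), 0, np.float64(0.2889), 255], [np.float64(0.2888), np.float64(0.1535), 0, np.float64(0.3111), 255], [np.float64(0.3017), np.float64(0.1742), 0, np.float64(0.3333), 255], [np.float64(0.3131), np.float64(0.1956), 0, np.float64(0.3556), 255]]
```

drive_tool(rows=[[[0.0243,0.0008,0,0.0222,255],[0.0485,0.0034,0,0.0444,255],[0.0724,0.0076,0,0.0667,255],[0.096,0.0135,0,0.0889,255],[0.1191,0.021,0,0.1111,255],[0.1417,0.0301,0,0.1333,255],[0.1635,0.0408,0,0.1556,255],[0.1846,0.0529,0,0.1778,255],[0.2047,0.0665,0,0.2,255],[0.2239,0.0815,0,0.2222,255],[0.242,0.0978,0,0.2444,255],[0.2589,0.1153,0,0.2667,255],[0.2745,0.1339,0,0.2889,255],[0.2888,0.1535,0,0.3111,255],[0.3017,0.1742,0,0.3333,255],[0.3131,0.1956,0,0.3556,255],[0.3131,0.1956,0,0.3556,255],[0.3131,0.1956,0,0.3556,255]]])

```text
time: 6.52
position: [0.4842, 0.1254, 0.0772]
tool_rot: [-2.901, -1.203, -0.005]
ft_force: [-2.4, 1.7, 6.7]
grip_width: 0.009
```

```bash
python3 - <<'E'
from h import *
w=snap('wrist','wrist4')
st=ctrl.get_state();print(st['time'],st['position'],st['ft_force'],st['tool_rot'])
p=st['position'][:2]-[.5567,.0498];print(np.hypot(*p),np.degrees(np.arctan2(p[1],p[0])))
cv2.imwrite('pics/z4.png',cv2.resize(w['img'][90:260,200:440],None,fx=3,fy=3))
E
```

```text
6.575 [0.48422348 0.12532032 0.07720938] [-1.87002276  2.57982858  7.85585047] [-2.90081347 -1.20276379 -0.00527713]
0.1046717004604548 133.82178241756526
```

View pics/z4.png

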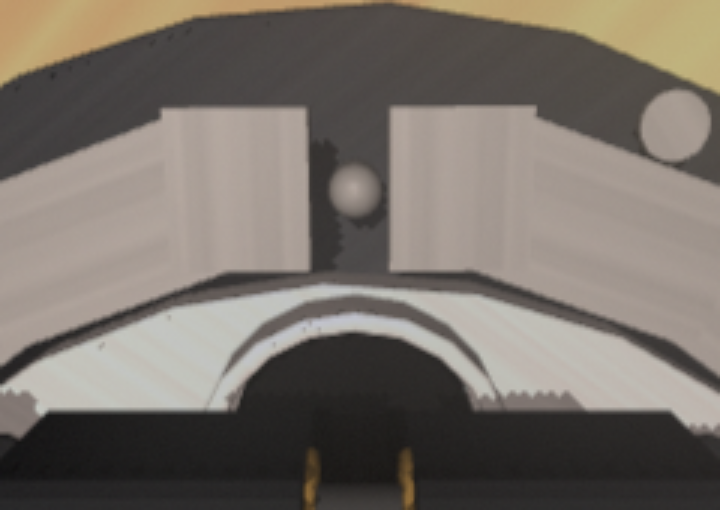

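drive_tool(rows=[[[-0.0015,0,0,-0.0015,255],[-0.003,0,0,-0.003,255],[-0.003,0,0,-0.003,255],[-0.003,0,-0.01,-0.003,255],[-0.003,0,-0.02,-0.003,255],[-0.003,0,-0.03,-0.003,255],[-0.003,0,-0.04,-0.003,255],[-0.003,0,-0.06,-0.003,255],[-0.003,0,-0.1,-0.003,255],[-0.003,0,-0.15,-0.003,255],[-0.003,0,-0.2,-0.003,255],[-0.003,0,-0.2,-0.003,255]]])

```text
time: 8.07
position: [0.4838, 0.123, 0.1376]
tool_rot: [2.896, 1.215, 0.005]
ft_force: [0.1, 0.6, -0.2]
grip_width: 0.006
```

```bash
python3 - <<'E'
from h import *
w=snap('wrist','wrist5');s=snap('side','side5');c=snap('scene','scene5')
st=ctrl.get_state();print(st['time'],st['position'],st['ft_force'])
cv2.imwrite('pics/z5.png',cv2.resize(w['img'][90:260,200:440],None,fx=3,fy=3))
a=s['img'][130:300,200:420]; b=c['img'][120:300,240:460]
cv2.imwrite('pics/z5b.png',np.vstack([cv2.resize(a,(660,300)),cv2.resize(b,(660,300))]))
E
```

```text
8.225 [0.48229848 0.12264684 0.13548493] [0.1538611  0.16675038 0.00613368]
```

View pics/z5.png

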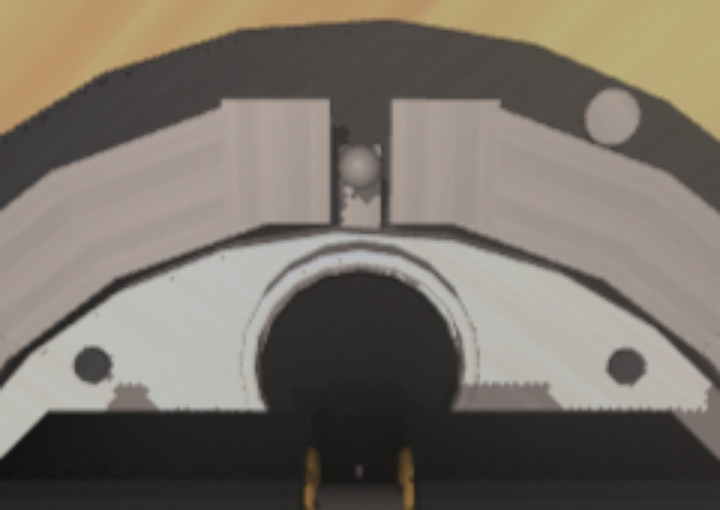

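View pics/z5b.png

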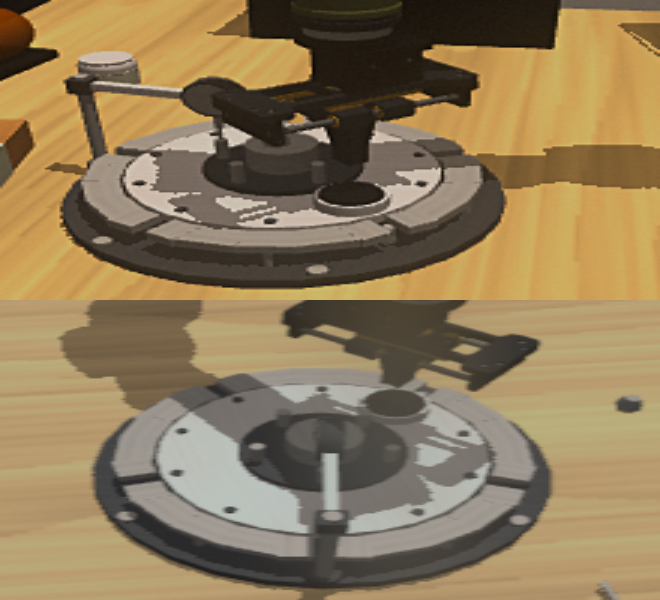

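drive_tool(rows=[[[0,0,-0.1,0,255],[0,0,-0.2,0,255],[0,0,-0.3,0,255],[0,-0.1,-0.4,0,255],[0,-0.15,-0.4,0,255],[0,-0.15,-0.4,0,255],[0,-0.15,-0.4,0,255]]])

```text
time: 9.1
position: [0.4502, 0.1532, 0.2542]
tool_rot: [2.897, 1.215, -0.004]
ft_force: [-0.2, -0.8, 1.0]
grip_width: 0.004
```

```bash
python3 - <<'E'
from h import *
w=snap('wrist','wrist6');s=snap('side','side6')
st=ctrl.get_state();print(st['time'],st['position'],st['ft_force'])
a=cv2.resize(load('wrist1')['img'][110:230,220:420],(600,360))[:240]; b=cv2.resize(load('wrist5')['img'][110:230,220:420],(600,360))[:240]
cv2.imwrite('pics/z6.png',np.vstack([a,b]))
cv2.imwrite('pics/z6b.png',np.hstack([cv2.resize(load('side0')['img'][160:300,210:380],(400,330)),cv2.resize(s['img'][160:300,210:380],(400,330))]))
E
```

```text
9.2 [0.45047283 0.15329845 0.25454005] [ 0.45501443 -0.49082808 -0.77549646]
```

View pics/z6.png

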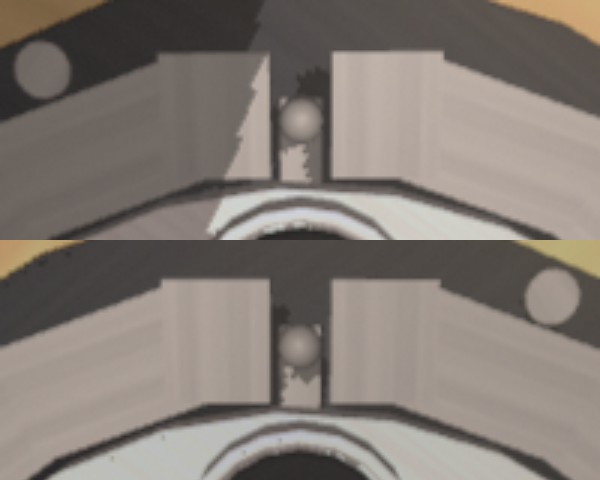

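View pics/z6b.png

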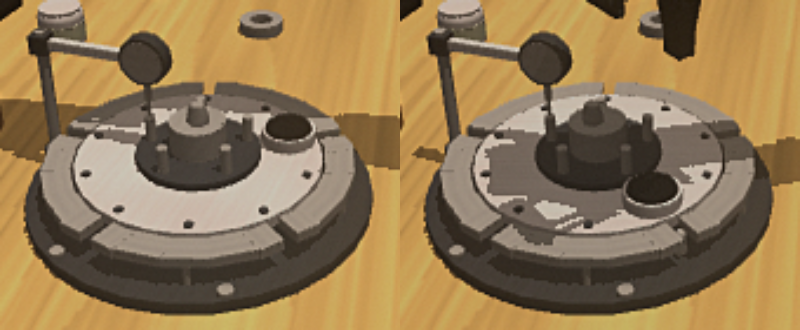

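View pics/wrist6.png

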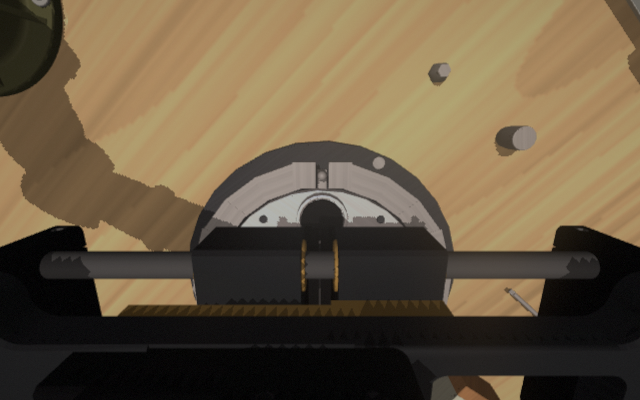

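```bash
python3 - <<'E'
from h import *
w=load('wrist5')
p=ray(w,200+359/3,90+163/3,.052)[:2]-[.5567,.0498]; print(np.hypot(*p),np.degrees(np.arctan2(p[1],p[0])))
ctrl.close_job()
E
```

```text
0.1560802717312303 135.41637447505482
the job is handed in; nothing more can be done
```

The plate is indexed one hole clockwise, with the plunger sprung up in that hole and the next stud under the dial gauge. I handed the job in with the arm lifted clear.

With closed fingertips I pressed the plunger to about 11 mm in, with roughly 7 N of downward force. I swept the tool 72° clockwise round the plate's axis, turned back about 0.5° to centre the pin in the slot, and lifted straight off. It was about 9 s into the 38 s when handed in.

**Position:** the pin now measures 135.4°, against 207.1° at the start, so a turn of 71.7° where 72° was wanted. The 0.3° gap is within the measuring error and the play in the hole.

**Plunger up:** the pin stands centred in the slot, and looks the same height and size as in the picture taken before pressing. I judged this by eye and did not measure the head's height after release.

**Surroundings:**
- The side view shows a stud under the feeler, the gauge unmoved and the nut still on the hub.
- The loose nut, the socket and the bearing ring looked in place in the last views; I did not re-measure them, and the gripper partly hid the bearing ring.

No check failed. The only disagreement was the angle read from the tool position before the correction. It put the overshoot at about 1.3°, where the picture showed about 0.5°; I went by the picture.

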